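# Unstack the radio gear into its docking trays

## Task

Take apart the stack of radio gear on the table and set each of the four units upright in the docking tray that fits it: the paddle key in the smallest rectangular tray, the round speaker in the round one, the meter in the middle-sized one and the battery pack in the largest. Each must lie flat on the floor of its tray, inside the rim, with its length along the tray's (either way round). Set the units down rather than dropping them, tip nothing over, and leave the mouse and the pen where they are.

Things in the scene. Friction and masses are not known exactly. Their poses are not given: they have to be found in the camera images.
- battery: Battery pack, bottom of the stack: black plastic box 160 x 64 x 38 mm (x, y, z), flat top with thin black ribs at both ends, 0.5 to 0.8 kg. Origin: centre of the underside, z up, x along its length. Rests upright; the stack order never changes: battery pack on the table, meter on it, speaker on the meter, key on top, each lying loose and roughly centred (within 8 mm), turned a little or, for speaker and key, any way.
- meter: Power meter, second from below: bare aluminium box 110 x 58 x 34 mm (x, y, z), flat top with a white dial at one end and a dark strip at the other, 0.28 to 0.46 kg. Origin: centre of the underside, z up, x along its length, towards the dial.
- speaker: Small round speaker, third from below: upright grey drum 56 mm in diameter, 30 mm high, with a dark grille on its flat top, 0.18 kg. Origin: centre of the underside, z up.
- key: Morse paddle key, top of the stack: steel base block 44 x 34 x 22 mm (x, y, z), 0.2 to 0.33 kg; on top of the base a brass block (14 x 26 mm, to 32 mm above the underside) and two thin clear finger blades (to 35 mm above the underside) that stick out over the base's +x end, to 33 mm from the middle. Origin: centre of the base's underside, z up, x towards the blades' tips, y across the 34 mm width.
- tray_battery: Largest rectangular tray, for the battery pack: inside 180 x 84 mm, outside 188 x 92 mm (x, y). Fixed to the table. Grey plastic, flat 3 mm floor with a grey lining, plain rim 4 mm thick whose top is 9 mm above the table. Origin: centre of the underside, x along its length.
- tray_meter: Middle-sized rectangular tray, for the meter: inside 130 x 78 mm, outside 138 x 86 mm (x, y). Fixed to the table. Grey plastic, flat 3 mm floor with a grey lining, plain rim 4 mm thick whose top is 9 mm above the table. Origin: centre of the underside, x along its length.
- tray_key: Smallest rectangular tray, for the key: inside 64 x 54 mm, outside 72 x 62 mm (x, y). Fixed to the table. Grey plastic, flat 3 mm floor with a grey lining, plain rim 4 mm thick whose top is 9 mm above the table. Origin: centre of the underside, x along its length.
- tray_speaker: Round tray, for the speaker: inside 76 mm, outside 84 mm in diameter. Fixed to the table. Grey plastic, flat 3 mm floor with a grey lining, plain rim 4 mm thick whose top is 9 mm above the table. Origin: centre of the underside.
- mouse: Black computer mouse, loose on the table among the trays, 100 x 58 x 31 mm; to be left alone. Origin: centre of the underside, x along its length.
- pen: Orange pen with a blue end, loose on the table between the two rows of trays, 147 mm long, 9 mm thick; to be left alone. Origin: middle of its underside, x along it.
Mind the look-alikes: they are no part of the job. Leave any orange look-alike of the tray_battery alone. Several things have the shape of the key; the one meant has the colours described above.

How it is judged:
By the outcome, as a careful person would: the job done as asked, in the order asked, and still so for the second after the job is handed in, with the robot touching nothing.
It also fails if it takes over 112 s, if anything falls off the work surface, if the arm or the gripper's body presses on something with over 40 N, if the wrist force passes 120 N, or if a joint passes its speed limit or range.

## Robot

A 7-joint arm with a two-finger parallel gripper is mounted at the origin on the work surface. World frame = base frame: x ahead of the robot, y to its left, z up, the work surface at z = 0. Lengths are in m, angles in rad, forces in N, time in s.
With the tool pointing down it reaches from about 0.425 to 0.875 m from the base axis. Payload 4.7 kg.
Tool frame: the origin (TCP) lies midway between the tips of the shut fingers; the grasp point (between the pads) lies 19 mm behind it (ctrl.grip_point_offset is the distance from the TCP to the grasp point, in m); z points along the fingers, y is the line along which they close (so a half turn about z gives the same grasp; the last joint's range is limited). The gripper opens to 87 mm and grips with 3 to 60 N. Pads are 19 mm wide; open, the fingers measure 117 mm over their backs; the gripper's body (75 mm by 190 mm) begins 51 mm behind the grasp point.
Start: joints at [-1.297, 0.321, -0.07, 1.45, 0.023, 1.371, -0.057], TCP at [0.167, 0.628, 0.199] pointing down, gripper open.
Joint ranges: [-2.86, 2.86], [-0.3, 2.09], [-1.38, 1.24], [0.06, 2.45], [-1.56, 4.7], [0.09, 2.05], [-2.69, 2.69]. Speed limits (rad/s): [2.57, 2.57, 3.14, 3.14, 3.14, 3.14, 3.14].

## Interface

Orientations are given as a rotation vector (axis times angle).
In Python, from bench import ctrl gives the robot as it stands.
- The arm moves only by the tool move_arm, never from a script. Its argument "increments" is text: rows parted by semicolons, each of 7 numbers parted by spaces: the shift along the world's x, y, z in mm, then the turn, a rotation vector about the world's x, y, z in degrees, then the closure in counts, from 0 (fully open) to 255 (shut). A call has exactly 8 rows; each row shifts and turns the commanded pose from where the row before left it; what a row does not reach is not made up. A row lasts 1/12 s, in which the tool goes at most 41.7 mm and 7.16 degrees, less where a joint would pass 70% of its speed; a pose out of reach is approached as far as the arm can. A call with a gripper value outside its range is refused whole. The fingers move at their own pace and stop on an object; "grip_force" is the grip in N (left out, the last holds). Time passes only in rows, so rows that do not move let the fingers close, or fill a call up. It gives the time, the measured TCP pose, the force, the opening and the grip force at its end, in the units of the state.
- ctrl.get_state(): the state, without advancing time (a new reading comes with each control period).
- ctrl.get_image(name): name is "scene" or "top" or "wrist"; returns a dict with "frame" (480x640x3 uint8, red, green, blue), "depth" (480x640 float32, m along the optical axis (not along the pixel's ray), 0 where there is no reading), "fx", "fy", "cx", "cy" (pixels), "position" and "orientation" of the camera in the world. Camera axes: x right, y down, z forward; pixel columns grow to the right and rows downward; lengths in m; the calibration is good to about 2 mm. A picture is of the moment at which its call begins.
- ctrl.close_job(): hands the job in; it is judged then, once.
Trained networks look in a picture, given as the dict that the camera call returned (one of the last four; its "shot" number tells which), for a name from the list of things; names that differ only in an ending like _2 or _b are one class to them, and where a whole thing is asked for, a point or a joint stands for the part that bears it (a point fixed in the world has none). Each returns a list of dicts, best first, with "score" (0 to 1); they miss things now and then, are a little off and sometimes report something else, mostly with a low value. They report only what shows in the picture. A call takes as long as a camera call. They do not tell look-alikes from the thing itself.
- ctrl.find_in(target, picture): "centre" ([x, y, z] in m, in world coordinates, good to about 4 mm: the middle of the surface that is visible of it).
- ctrl.silhouettes(target, picture): "region" (480x640 bool, what is visible of it).
The state is a dict: "time": time; "joint_positions": joint angles; "qd": joint speeds; "joint_torque": joint torques, N m; "position": TCP position; "tool_rot": TCP orientation; "ft_force": force on the tool from outside, world axes, zero at the start; "torque": the same for the moment, N m; "grip_width": opening from 0.0 (shut) to 1.0 (fully open); "grip_force": force on a finger pad.
Only numpy, scipy, OpenCV 4.12 (cv2) and the standard library are available. Lean on these libraries where they do the work, as an engineer would, in place of code of your own. Each camera call takes 0.05 s, during which the arm holds its last target. There are 200 camera calls.

## Working session

There is one attempt and no reset: what is moved stays moved. The work goes in short steps, Python scripts to look and compute and a tool call to move; the robot and the scene stay as the last step left them, time stands still between calls to the robot, and variables do not carry over. Pictures are saved under pics/ and viewed, at most 15 in all, crops included, and the job is handed in when it is done.

Besides the shell and the picture viewer there is one more tool, called after ">>>" by a JSON object that holds its "name" and its "arguments", one argument or row to a line. move_arm: Moves the arm, as the interface text tells. Its arguments: {"type":"object","properties":{"increments":{"type":"string"},"grip_force":{"type":"number"}},"required":["increments"]}

```bash
mkdir -p pics; ls; python3 - <<'E'
from bench import ctrl
import cv2,numpy as np
s=ctrl.get_state();print({k:np.round(v,3) for k,v in s.items()})
a=[ctrl.get_image(n) for n in("scene","top")]
for n,i in zip("st",a):
    print(n,i["fx"],i["cx"],i["cy"],i["position"],i["orientation"])
    cv2.imwrite(f"pics/{n}0.png",i["frame"][...,::-1])
E
```

```text
pics
{'time': np.float64(0.0), 'joint_positions': array([-1.297,  0.322, -0.07 ,  1.452,  0.023,  1.371, -0.057]), 'qd': array([ 0.   , -0.001,  0.001, -0.   ,  0.001,  0.002, -0.002]), 'joint_torque': array([ 0.0000e+00, -4.9128e+01, -4.0400e-01, -3.1254e+01, -6.4000e-02,
        4.3000e-02,  0.0000e+00]), 'position': array([0.167, 0.628, 0.198]), 'tool_rot': array([-4.070e-01, -3.115e+00,  3.000e-03]), 'ft_force': array([ 0.919,  0.162, -0.088]), 'torque': array([-0.028, -0.02 ,  0.032]), 'grip_force': np.float64(0.0), 'grip_width': np.float64(1.002)}
s 437.12130410498264 318.3059799009013 240.42703020285637 [ 0.98078294 -0.28329812  0.7120445 ] [-2.10076482 -1.28923697  0.47164602]
t 584.0437747365626 324.67894829433374 235.74847681789439 [0.38545525 0.00247324 1.13381318] [-2.13677925  2.19489461 -0.12272837]
```

View pics/s0.png

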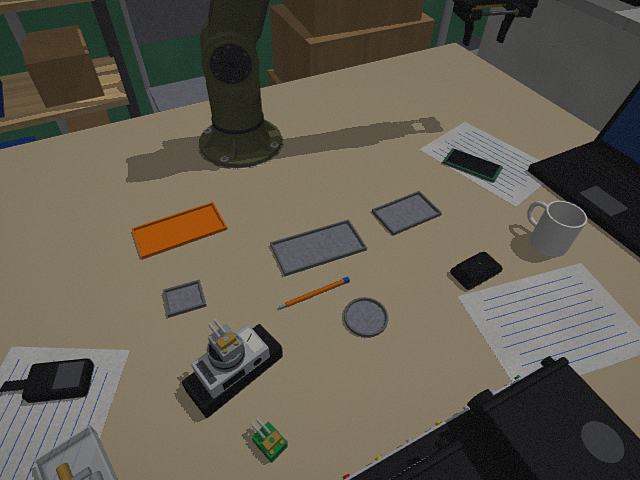

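View pics/t0.png

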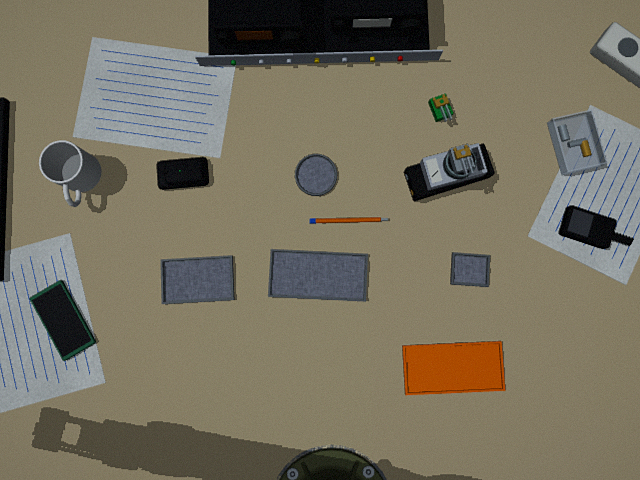

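The top view shows the stack at (450,172), with the key that has a steel base and brass block on top at about (463,155). The others with that shape are a green one on the table at (442,108) and something in the grey box at (578,140). The real trays are: battery (319,275), meter (198,280), key (470,270), speaker (317,175). The orange tray at (454,368) is the decoy. Next: enlarged crop and measurements.

```bash
cat > h.py <<'E'
import numpy as np,cv2
from scipy.spatial.transform import Rotation as R
from bench import ctrl
def cloud(im):
    d=im["depth"];v,u=np.mgrid[:480,:640]
    p=np.stack([(u-im["cx"])/im["fx"]*d,(v-im["cy"])/im["fy"]*d,d],-1)
    o=np.array(im["orientation"])
    P=p@R.from_rotvec(o).as_matrix().T+im["position"]
    P[d==0]=np.nan
    return P
def rect(xy):
    (c,s,a)=cv2.minAreaRect((np.asarray(xy)*1000).astype(np.float32))
    if s[0]<s[1]: s=s[::-1];a+=90
    return np.round(c,1),np.round(s,1),round((a+90)%180-90,1)
E
python3 - <<'E'
from h import *
a={n:ctrl.get_image(n) for n in("scene","top")}
t=a["top"];P=cloud(t)
print("table z",np.nanmedian(P[200:240,200:290,2]),np.nanmedian(cloud(a["scene"])[300:340,400:440,2]))
f=t["frame"]
for n in("tray_battery","tray_meter","tray_key","tray_speaker","battery","meter","speaker","key","mouse","pen"):
    for r in ctrl.silhouettes(n,t)[:3]:
        m=r["region"];q=P[m];q=q[~np.isnan(q[:,0])]
        v,u=np.nonzero(m)
        print(n,round(r["score"],2),"px",int(u.mean()),int(v.mean()),*rect(q[:,:2]),"z",np.round(np.percentile(q[:,2],[5,50,95]),3))
for n,i in a.items():
    P=cloud(i);C=np.array([0.51,-.24])
    for lo,hi in((.02,.045),(.06,.08),(.095,.108),(.118,.128),(.129,.15)):
        m=(P[...,2]>lo)&(P[...,2]<hi)
        u0,u1,v0,v1=(395,505,135,205) if n=="top" else (175,290,310,415)
        k=np.zeros_like(m);k[v0:v1,u0:u1]=1;q=P[m&k]
        if len(q)>5: print(n,lo,len(q),*rect(q[:,:2]),np.round(q.mean(0),3),np.round(np.median(q[:,2]),4))
c1=cv2.resize(t["frame"][85:210,395:515],None,fx=4,fy=4,interpolation=2)
s=a["scene"]["frame"][310:435,170:290]
c2=cv2.resize(s,None,fx=4,fy=4,interpolation=2)
o=cv2.resize(np.hstack([c1[:500],c2[:500]]),(800,417))
cv2.imwrite("pics/c1.png",o[...,::-1])
E
```

```text
table z 0.001170480534154139 -0.0003155099941112294
tray_battery 0.88 px 317 274 [434.9  12.7] [191.7  94.5] 85.4 z [0.001 0.005 0.011]
tray_battery 0.64 px 453 367 [ 253.2 -238.7] [189.6  93.2] -89.2 z [0.001 0.005 0.011]
tray_meter 0.96 px 196 279 [433.5 245.6] [138.3  87.1] -88.2 z [0.001 0.005 0.011]
tray_key 0.98 px 469 269 [ 438.7 -281.2] [75.6 64.3] 84.2 z [0.001 0.005 0.012]
tray_speaker 0.67 px 315 174 [631.3  11.3] [81.6 78.5] -1.3 z [0.001 0.005 0.011]
battery 0.62 px 440 178 [ 631.5 -250. ] [176.2  72.5] -74.1 z [0.007 0.038 0.043]
meter 0.9 px 446 169 [ 628.4 -245.3] [109.9  57.9] -76.9 z [0.052 0.073 0.077]
speaker 0.75 px 453 167 [ 622.6 -250.1] [55.  44.6] 88.7 z [0.08  0.101 0.105]
speaker 0.69 px 448 168 [ 638.  -251.4] [126.   72.7] -76.2 z [0.048 0.073 0.077]
key 0.79 px 440 106 [ 759.5 -241.7] [58.8 43.5] 17.7 z [0.008 0.026 0.037]
key 0.71 px 460 158 [ 640.1 -246.9] [86.1 40.3] 0.9 z [0.109 0.127 0.139]
mouse 0.95 px 182 172 [643.4 274.2] [102.7  64.6] -85.7 z [0.012 0.03  0.035]
pen 0.79 px 343 219 [541.4 -47.8] [154.2  14. ] 89.2 z [0.    0.009 0.013]
scene 0.02 1554 [ 627.9 -243.7] [160.7  65.4] -74.0 [ 0.643 -0.255  0.035] 0.0372
scene 0.06 1636 [ 629.8 -245.5] [111.3  59.8] -75.1 [ 0.639 -0.247  0.071] 0.0717
scene 0.095 359 [ 634.3 -250.4] [55.  45.5] 85.7 [ 0.641 -0.257  0.102] 0.1017
scene 0.118 396 [ 626.2 -248.5] [54.5 34.3] 13.5 [ 0.634 -0.249  0.124] 0.1236
scene 0.129 301 [ 623.3 -249.5] [52.1 25.9] 14.5 [ 0.628 -0.248  0.134] 0.134
top 0.02 1043 [ 626.3 -244.3] [162.4  64.6] -74.3 [ 0.612 -0.226  0.038] 0.0388
top 0.06 1065 [ 629.5 -246.1] [111.   58.7] -76.2 [ 0.624 -0.236  0.073] 0.0731
top 0.095 215 [ 623.1 -250.7] [55.9 44.3] -83.7 [ 0.62  -0.243  0.102] 0.1028
top 0.118 250 [ 625.2 -249. ] [54.6 34.8] 14.3 [ 0.627 -0.245  0.125] 0.1252
top 0.129 265 [ 624.2 -247.6] [54.2 27.7] 5.5 [ 0.626 -0.248  0.135] 0.1352
```

View pics/c1.png

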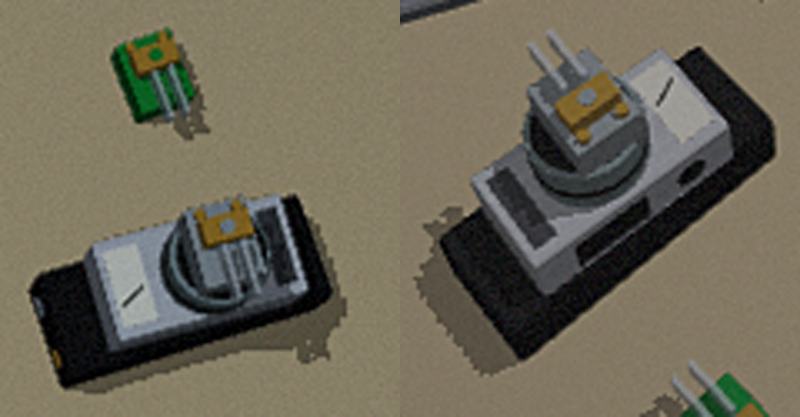

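The crop shows the stack's key at (228,235), with a grey steel base, a brass block and clear blades pointing to -x. That fits the description. The one at (150,75) is green, so it is a decoy. Next I refine the trays from the silhouettes of both cameras on the rim plane.

```bash
cat >> h.py <<'E'
def plane(im,m,z):
    v,u=np.nonzero(m)
    d=np.stack([(u-im["cx"])/im["fx"],(v-im["cy"])/im["fy"],np.ones(len(u))],-1)@R.from_rotvec(np.array(im["orientation"])).as_matrix().T
    o=np.array(im["position"]);return (o+d*((z-o[2])/d[:,2])[:,None])[:,:2]
E
python3 - <<'E'
from h import *
for c in("top","scene"):
    i=ctrl.get_image(c)
    for n in("tray_battery","tray_meter","tray_key","tray_speaker"):
        for r in ctrl.silhouettes(n,i)[:2]:
            if r["score"]<.4: continue
            m=cv2.morphologyEx(r["region"].astype(np.uint8),cv2.MORPH_OPEN,np.ones((5,5)))
            p=plane(i,m,.008);q=p-p.mean(0);w,V=np.linalg.eigh(q.T@q);a=np.degrees(np.arctan2(V[1,1],V[0,1]))
            print(c,n,round(r["score"],2),*rect(p),"mean",np.round(p.mean(0)*1e3,1),"pca",round((a+90)%180-90,1))
E
```

```text
top tray_battery 0.87 [ 252.9 -238.3] [189.9  93.5] -89.5 mean [ 252.8 -238.3] pca -89.1
top tray_battery 0.63 [436.3  12.5] [190.4  94.1] 85.5 mean [435.7  12.8] pca 86.1
top tray_meter 0.73 [432.9 245.9] [139.9  87.3] -88.9 mean [433.1 246.1] pca -88.5
top tray_key 0.68 [ 438.2 -280. ] [74.2 62.6] 84.4 mean [ 437.8 -280.3] pca 89.1
top tray_speaker 0.58 [631.6  12.3] [81.9 80.5] -1.5 mean [631.7  12.1] pca 15.3
scene tray_battery 0.72 [437.6  13.2] [192.7 101.1] 85.1 mean [438.7   9.9] pca 86.1
scene tray_battery 0.6 [ 255.8 -237.4] [189.9 104.7] -88.0 mean [ 257.6 -240.2] pca -88.5
scene tray_meter 0.84 [434.4 244.1] [143.9  91.7] -88.8 mean [435.6 242. ] pca -87.7
scene tray_meter 0.55 [ 620.  -242.1] [169.2  82. ] -74.1 mean [ 635.8 -251.9] pca -76.7
scene tray_key 0.58 [ 439.6 -279.1] [73.4 69.9] 84.1 mean [ 440.9 -279.8] pca -82.1
scene tray_speaker 0.61 [634.2  10.6] [83.2 81.5] -80.3 mean [635.1  10.9] pca -55.5
```

>>> {"name": "move_arm", "arguments": {
  "increments": "20 -36 4 0 0 -7 0;20 -36 4 0 0 -7 0;20 -36 4 0 0 -7 0;20 -36 4 0 0 -7 0;20 -36 4 0 0 -7 0;20 -36 4 0 0 -7 0;20 -36 4 0 0 -7 0;20 -36 4 0 0 -7 0",
  "grip_force": 30
}}

```text
time: 1.87
position: [0.3277, 0.3383, 0.2318]
tool_rot: [-1.829, -2.554, -0.001]
ft_force: [1.2, 0.4, 0.2]
grip_width: 1.0
grip_force: 0.0
```

>>> {"name": "move_arm", "arguments": {
  "increments": "19 -36.5 0 0 0 -5.9 0;19 -36.5 0 0 0 -5.9 0;19 -36.5 0 0 0 -5.9 0;19 -36.5 0 0 0 -5.9 0;19 -36.5 0 0 0 -5.9 0;19 -36.5 0 0 0 -5.9 0;19 -36.5 0 0 0 -5.9 0;19 -36.5 0 0 0 -5.9 0"
}}

```text
time: 2.53
position: [0.4796, 0.0463, 0.2318]
tool_rot: [-2.698, -1.609, -0.002]
ft_force: [0.8, 0.7, -0.9]
grip_width: 1.002
grip_force: 0.0
```

>>> {"name": "move_arm", "arguments": {
  "increments": "19 -36.5 0 0 0 -5.9 0;19 -36.5 0 0 0 -5.9 0;19 -36.5 0 0 0 -5.9 0;19 -36.5 0 0 0 -5.9 0;19 -36.5 0 0 0 -5.9 0;19 -36.5 0 0 0 -5.9 0;19 -36.5 0 0 0 -5.9 0;19 -36.5 0 0 0 -5.9 0"
}}

```text
time: 3.2
position: [0.6321, -0.245, 0.2312]
tool_rot: [-3.116, -0.397, -0.001]
ft_force: [1.1, -0.2, 1.0]
grip_width: 1.003
grip_force: 0.0
```

```bash
cat >> h.py <<'E'
def tool():
    s=ctrl.get_state();r=R.from_rotvec(s["tool_rot"]).as_matrix()
    print("t",round(float(s["time"]),2),"pos",np.round(np.array(s["position"])*1e3,1),"ydir",round(np.degrees(np.arctan2(r[1,1],r[0,1])),1),"zdir",np.round(r[:,2],3),"w",round(float(s["grip_width"])*87,1),"F",np.round(s["grip_force"],1),np.round(s["ft_force"],1),"q",np.round(s["joint_positions"],2))
def show(c,i,name,u0,u1,v0,v1,f):
    cv2.imwrite("pics/"+name,cv2.resize(i["frame"][v0:v1,u0:u1],None,fx=f,fy=f)[...,::-1])
E
python3 - <<'E'
from h import *
tool()
i=ctrl.get_image("wrist");P=cloud(i)
for lo,hi in((.025,.045),(.06,.08),(.095,.108),(.116,.128),(.129,.15)):
    q=P[(P[...,2]>lo)&(P[...,2]<hi)&(P[...,0]>.5)&(P[...,0]<.73)]
    if len(q)>5: print(lo,len(q),*rect(q[:,:2]),np.round(np.median(q[:,2]),4))
show(0,i,"w0.png",0,640,0,480,1)
E
```

```text
t 3.2 pos [ 632.1 -245.   231.2] ydir -75.5 zdir [ 0.  0. -1.] w 87.3 F 0.0 [ 1.1 -0.2  1. ] q [-0.25  0.46  0.83  1.35 -0.34  1.47 -0.76]
0.025 3636 [ 637.6 -356. ] [389.8 184.7] -90.0 0.0367
0.06 3694 [ 629.9 -246.5] [110.   58.8] -76.3 0.0718
0.095 781 [ 633.3 -250.6] [55.  47.1] -83.6 0.1017
0.116 1250 [ 630.9 -248.7] [44.  33.8] 13.8 0.1236
0.129 828 [ 623.9 -250.4] [53.  25.9] 14.4 0.1342
```

View pics/w0.png

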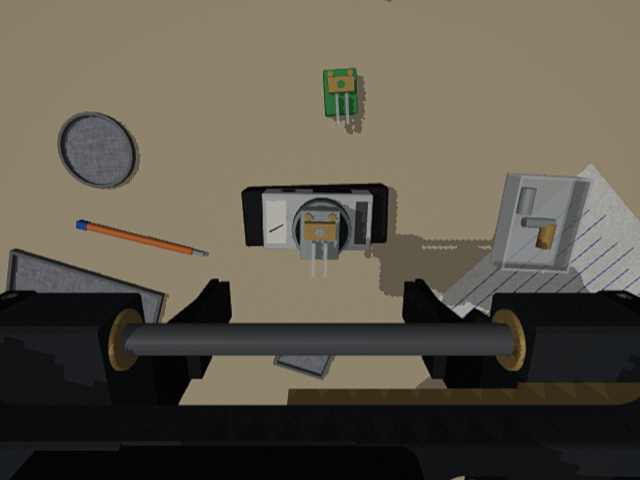

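The wrist view shows the stack's grey key centred at (320,235) between the fingers' sides, with the green decoy well clear at (341,90). Descending to it.

>>> {"name": "move_arm", "arguments": {
  "increments": "-1 -3.7 -30 0 0 -0.7 0;0 0 -30 0 0 0 0;0 0 -30 0 0 0 0;0 0 -19 0 0 0 0;0 0 -7 0 0 0 0;0 0 -3 0 0 0 0;0 0 0 0 0 0 60;0 0 0 0 0 0 110",
  "grip_force": 30
}}

```text
time: 3.92
position: [0.6309, -0.2479, 0.114]
tool_rot: [3.117, 0.384, 0.004]
ft_force: [0.3, -0.1, -0.1]
grip_width: 0.923
grip_force: 0.0
```

>>> {"name": "move_arm", "arguments": {
  "increments": "0 0 0 0 0 0 130;0 0 0 0 0 0 150;0 0 0 0 0 0 170;0 0 0 0 0 0 200;0 0 0 0 0 0 255;0 0 0 0 0 0 255;0 0 0 0 0 0 255;0 0 0 0 0 0 255"
}}

```text
time: 4.58
position: [0.63, -0.2475, 0.1122]
tool_rot: [3.118, 0.383, -0.0]
ft_force: [0.6, -0.2, 0.4]
grip_width: 0.325
grip_force: 0.0
```

```bash
python3 - <<'E'
from h import *
tool()
i=ctrl.get_image("wrist");s=ctrl.get_image("scene");tool()
a=cv2.resize(i["frame"][130:400,160:480],(400,338));b=cv2.resize(s["frame"][230:430,150:350],(400,338))
cv2.imwrite("pics/g0.png",np.hstack([a,b])[...,::-1])
E
```

```text
t 4.58 pos [ 630.  -247.5  112.2] ydir -76.0 zdir [-0. -0. -1.] w 28.3 F 0.0 [ 0.6 -0.2  0.4] q [-0.24  0.53  0.79  1.51 -0.39  1.27 -0.72]
t 4.68 pos [ 630.  -247.5  112.2] ydir -76.0 zdir [-0. -0. -1.] w 20.2 F 0.0 [-0.1 -0.6 -0.1] q [-0.24  0.53  0.79  1.51 -0.39  1.27 -0.72]
```

View pics/g0.png

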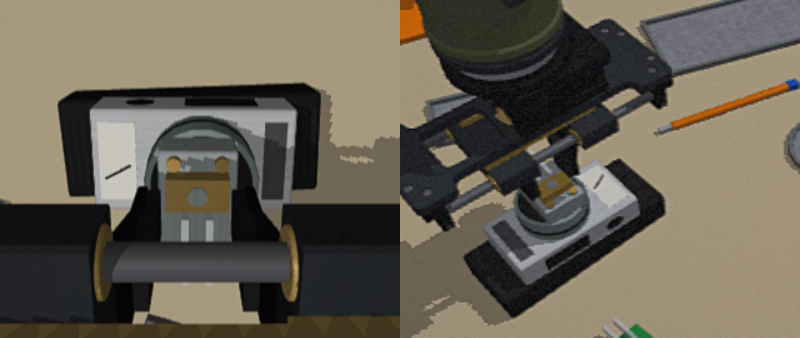

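>>> {"name": "move_arm", "arguments": {
  "increments": "0 0 0 0 0 0 255;0 0 0 0 0 0 255;0 0 0 0 0 0 255;0 0 0 0 0 0 255;0 0 0 0 0 0 255;0 0 0 0 0 0 255;0 0 0 0 0 0 255;0 0 0 0 0 0 255"
}}

```text
time: 5.35
position: [0.6301, -0.2461, 0.1137]
tool_rot: [-3.116, -0.384, -0.001]
ft_force: [-3.3, 3.9, 6.8]
grip_width: 0.003
grip_force: 21.3
```

```bash
python3 - <<'E'
from h import *
tool()
i=ctrl.get_image("wrist");s=ctrl.get_image("scene");tool()
a=cv2.resize(i["frame"][130:400,160:480],(400,338));b=cv2.resize(s["frame"][290:390,180:300],(400,338),interpolation=2)
cv2.imwrite("pics/g1.png",np.hstack([a,b])[...,::-1])
P=cloud(i);q=P[(P[...,2]>.118)&(P[...,2]<.128)&(P[...,0]>.58)&(P[...,0]<.68)];print(rect(q[:,:2]))
E
```

```text
t 5.35 pos [ 630.1 -246.1  113.7] ydir -75.9 zdir [ 0.     0.002 -1.   ] w 0.3 F 21.3 [-3.3  3.9  6.8] q [-0.24  0.53  0.79  1.51 -0.39  1.27 -0.72]
t 5.45 pos [ 630.1 -246.1  113.6] ydir -75.9 zdir [-0.     0.002 -1.   ] w 0.6 F 21.2 [-2.4  3.3  6.5] q [-0.24  0.53  0.79  1.51 -0.39  1.27 -0.72]
(array([ 641., -248.]), array([34.5, 24.1]), -77.3)
```

View pics/g1.png

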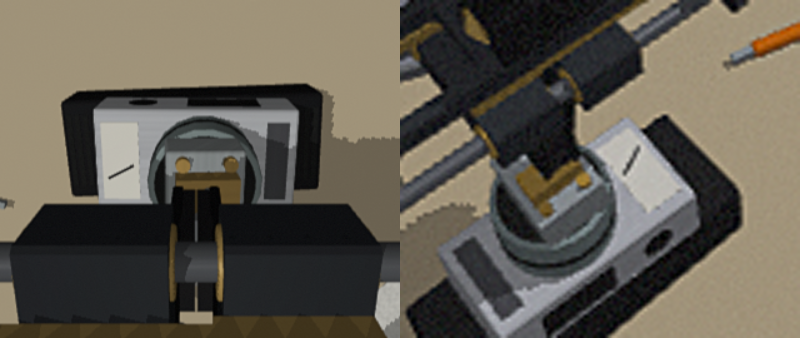

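The fingers closed over the base, on the blades, so the tips sit higher than the stated TCP. I'll open, rise clear and measure the real fingertips in depth.

>>> {"name": "move_arm", "arguments": {
  "increments": "0 0 0 0 0 0 200;0 0 0 0 0 0 120;0 0 0 0 0 0 60;0 0 0 0 0 0 0;0 0 0 0 0 0 0;0 0 0 0 0 0 0;0 0 20 0 0 0 0;0 0 40 0 0 0 0"
}}

```text
time: 6.12
position: [0.6272, -0.2456, 0.1681]
tool_rot: [-3.114, -0.383, 0.013]
ft_force: [1.0, 0.3, -0.5]
grip_width: 0.526
grip_force: 0.0
```

```bash
python3 - <<'E'
from h import *
print(ctrl.grip_point_offset)
s=ctrl.get_image("scene");t=ctrl.get_image("top");w=ctrl.get_image("wrist");tool();
for n,i in(("scene",s),("wrist",w)):
    P=cloud(i)
    m=(P[...,2]>.142)&(P[...,2]<.26)&(abs(P[...,0]-.631)<.03)&(abs(P[...,1]+.247)<.08)
    q=P[m]
    print(n,len(q),np.histogram(q[:,2],np.arange(.142,.26,.008)))
P=cloud(w)
for lo,hi in((.095,.108),(.116,.128),(.129,.14)):
    q=P[(P[...,2]>lo)&(P[...,2]<hi)&(P[...,0]>.58)&(P[...,0]<.68)&(abs(P[...,1]+.247)<.06)]
    if len(q): print(lo,len(q),*rect(q[:,:2]),np.round(np.median(q[:,2]),4))
a=cv2.resize(w["frame"][130:400,160:480],(400,338));b=cv2.resize(s["frame"][240:400,140:330],(400,338),interpolation=2)
cv2.imwrite("pics/g2.png",np.hstack([a,b])[...,::-1])
E
```

```text
0.0187
t 6.27 pos [ 631.9 -248.9  176.1] ydir -76.0 zdir [ 0.006 -0.002 -1.   ] w 57.8 F 0.0 [-0.   0.1 -0.2] q [-0.25  0.48  0.82  1.43 -0.35  1.37 -0.74]
scene 412 (array([ 0,  0,  0,  0,  0,  2, 61, 70, 64, 70, 38, 48, 39, 12]), array([0.142, 0.15 , 0.158, 0.166, 0.174, 0.182, 0.19 , 0.198, 0.206,
       0.214, 0.222, 0.23 , 0.238, 0.246, 0.254]))
wrist 4230 (array([  0,   0,   0,   0,   0,   0,   0, 213, 482, 488, 601, 540, 701,
       885]), array([0.142, 0.15 , 0.158, 0.166, 0.174, 0.182, 0.19 , 0.198, 0.206,
       0.214, 0.222, 0.23 , 0.238, 0.246, 0.254]))
0.095 1106 [ 632.9 -251.6] [55.1 47.1] -84.5 0.1018
0.116 1757 [ 629.  -248.2] [45.6 33.9] 15.3 0.1236
0.129 1199 [ 622.5 -249.6] [52.1 25.7] 14.0 0.1342
```

View pics/g2.png

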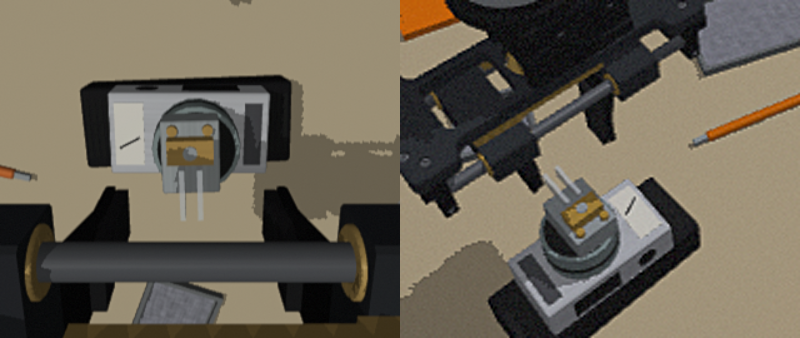

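The wrist view shows the key still sitting square on the speaker at (190,155). The fingertips in depth end about 12 mm above the stated TCP. I'll check their lateral position the same way.

```bash
python3 - <<'E'
from h import *
for n in("scene","wrist"):
    i=ctrl.get_image(n);tool();s=ctrl.get_state();P=cloud(i);q=P[(P[...,2]>.142)&(P[...,2]<.225)&(abs(P[...,0]-.631)<.08)&(abs(P[...,1]+.247)<.09)]
    r=R.from_rotvec(s["tool_rot"]).as_matrix();L=(q-s["position"])@r*1000
    for sg in(1,-1):
        l=L[L[:,1]*sg>0]
        if len(l)>10:print(n,sg,len(l),"x",np.percentile(l[:,0],[3,50,97]).round(1),"y",np.percentile(l[:,1],[3,50,97]).round(1),"z max",np.sort(l[:,2])[-12:].round(1))
E
```

```text
t 6.32 pos [ 630.7 -248.   173.8] ydir -76.0 zdir [ 0.003 -0.001 -1.   ] w 62.0 F 0.0 [-0.3  0.1 -0.1] q [-0.25  0.48  0.82  1.44 -0.35  1.37 -0.74]
scene 1 100 x [-3.  10.9 12.9] y [29.9 35.5 38.5] z max [-28.6 -28.2 -28.1 -28.1 -27.6 -27.1 -26.9 -26.9 -26.6 -26.3 -26.2 -24.5]
scene -1 145 x [-7.3 10.1 12.5] y [-37.  -29.1 -28. ] z max [-27.  -27.  -26.8 -26.8 -26.6 -26.5 -26.5 -26.3 -25.8 -25.7 -25.5 -23.8]
t 6.37 pos [ 630.  -247.4  172.3] ydir -76.0 zdir [ 0.  0. -1.] w 65.9 F 0.0 [ 0.4  0.2 -0.3] q [-0.25  0.48  0.82  1.44 -0.35  1.37 -0.74]
wrist 1 935 x [-5.2  9.9 11.9] y [32.2 33.8 40.9] z max [-24.8 -24.8 -24.8 -24.7 -24.7 -24.5 -24.5 -24.4 -24.4 -24.3 -24.3 -24. ]
wrist -1 953 x [-5.3  9.9 11.8] y [-38.1 -31.  -29.3] z max [-24.6 -24.6 -24.5 -24.5 -24.4 -24.4 -24.4 -24.1 -24.1 -24.1 -24.  -23.5]
```

```bash
python3 - <<'E'
from h import *
i=ctrl.get_image("scene");w=ctrl.get_image("wrist");s=ctrl.get_state();tool()
r=R.from_rotvec(s["tool_rot"]).as_matrix();W=s["grip_width"]*43.5
def proj(im,p):
    c=(np.array(p)-im["position"])@R.from_rotvec(np.array(im["orientation"])).as_matrix();return np.round([im["fx"]*c[0]/c[2]+im["cx"],im["fy"]*c[1]/c[2]+im["cy"]],0).astype(int)
out=[]
for im,(u0,u1,v0,v1) in((i,(140,300,200,360)),(w,(120,520,230,480))):
    f=np.ascontiguousarray(im["frame"][...,::-1]);f=np.clip(f.astype(int)*2,0,255).astype(np.uint8)
    k=400/(u1-u0);g=cv2.resize(f[v0:v1,u0:u1],None,fx=k,fy=k,interpolation=2)
    for sg in(1,-1):
        for zz,col in((0,(0,0,255)),(-.0187,(0,255,0)),(-.038,(255,0,0))):
            p=proj(im,s["position"]+r@[0,sg*W/1000,zz]);cv2.circle(g,(int((p[0]-u0)*k),int((p[1]-v0)*k)),3,col,-1)
    out.append(cv2.copyMakeBorder(g,0,400-g.shape[0],0,0,0))
cv2.imwrite("pics/g3.png",np.hstack(out))
E
```

```text
t 6.47 pos [ 629.3 -246.9  170.9] ydir -76.0 zdir [-0.002  0.001 -1.   ] w 73.9 F 0.0 [ 1.1 -0.6 -1.4] q [-0.25  0.49  0.82  1.44 -0.35  1.37 -0.74]
```

View pics/g3.png

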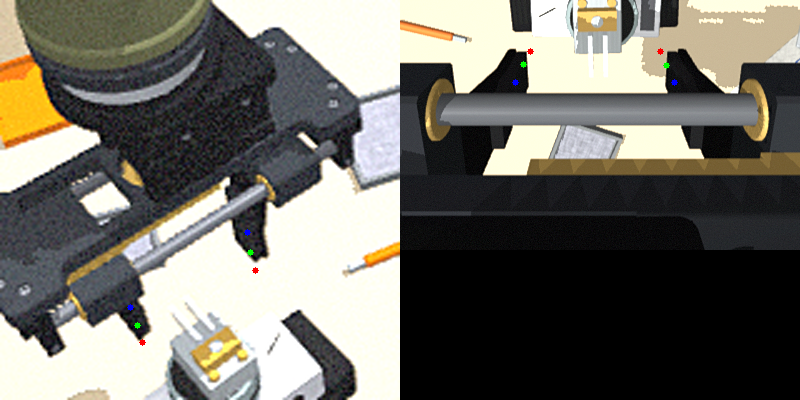

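The overlay puts the visible tips roughly 10 mm short of the nominal TCP. The key is still where it was, so I'll regrasp 11 mm lower, with the TCP at 101 mm.

>>> {"name": "move_arm", "arguments": {
  "increments": "0 -0.5 -30 0 0 0 0;0 0 -25 0 0 0 0;0 0 -10 0 0 0 0;0 0 -6 0 0 0 0;0 0 0 0 0 0 120;0 0 0 0 0 0 150;0 0 0 0 0 0 180;0 0 0 0 0 0 255"
}}

```text
time: 7.13
position: [0.6308, -0.2485, 0.1028]
tool_rot: [3.117, 0.383, 0.003]
ft_force: [0.5, -0.1, -0.0]
grip_width: 0.779
grip_force: 0.0
```

>>> {"name": "move_arm", "arguments": {
  "increments": "0 0 0 0 0 0 255;0 0 0 0 0 0 255;0 0 0 0 0 0 255;0 0 0 0 0 0 255;0 0 0 0 0 0 255;0 0 0 0 0 0 255;0 0 0 0 0 0 255;0 0 0 0 0 0 255"
}}

```text
time: 7.8
position: [0.63, -0.2478, 0.1013]
tool_rot: [-3.118, -0.383, 0.0]
ft_force: [-0.2, -0.1, -0.7]
grip_width: 0.293
grip_force: 30.0
```

The fingers hold 25.5 mm, which is the 26 mm brass block. That puts the real tips about 24 mm behind the stated TCP, as the depth said. It's a usable grip, so I'll lift and check that the key hangs level.

>>> {"name": "move_arm", "arguments": {
  "increments": "0 0 5 0 0 0 255;0 0 10 0 0 0 255;0 0 20 0 0 0 255;0 0 20 0 0 0 255;0 0 10 0 0 0 255;0 0 5 0 0 0 255;0 0 0 0 0 0 255;0 0 0 0 0 0 255",
  "grip_force": 40
}}

```text
time: 8.47
position: [0.6297, -0.2478, 0.1707]
tool_rot: [-3.118, -0.383, 0.001]
ft_force: [-0.2, -0.2, -3.0]
grip_width: 0.291
grip_force: 40.0
```

```bash
python3 - <<'E'
from h import *
tool()
i=ctrl.get_image("wrist");s=ctrl.get_image("scene");tool()
a=cv2.resize(i["frame"][130:400,160:480],(400,338));b=cv2.resize(s["frame"][250:400,160:320],(400,338),interpolation=2)
cv2.imwrite("pics/g4.png",np.clip(np.hstack([a,b])[...,::-1].astype(int)*1.6,0,255))
for n,im in(("w",i),("s",s)):
  P=cloud(im)
  for lo,hi in((.095,.108),(.182,.2),(.2,.21)):
    q=P[(P[...,2]>lo)&(P[...,2]<hi)&(P[...,0]>.58)&(P[...,0]<.68)&(abs(P[...,1]+.247)<.06)]
    if len(q): print(n,lo,len(q),*rect(q[:,:2]),np.round(np.median(q[:,2]),4))
E
```

```text
t 8.47 pos [ 629.7 -247.8  170.7] ydir -76.0 zdir [-0.001  0.    -1.   ] w 25.3 F 40.0 [-0.2 -0.2 -3. ] q [-0.25  0.49  0.82  1.44 -0.36  1.37 -0.74]
t 8.57 pos [ 629.3 -247.5  169.9] ydir -76.0 zdir [-0.002  0.001 -1.   ] w 24.9 F 40.0 [-0.4 -0.5 -2.2] q [-0.25  0.49  0.82  1.44 -0.36  1.37 -0.74]
w 0.095 2127 [ 638.9 -252. ] [55.1 35. ] 89.1 0.1019
w 0.182 2663 [ 633.5 -247.5] [42.8 36.3] -75.8 0.1932
w 0.2 2360 [ 619.5 -251.4] [47.5 42.9] 15.0 0.2034
s 0.095 939 [ 630.5 -251. ] [55.2 53.3] 79.5 0.1019
s 0.182 424 [ 632.2 -248.3] [44.  42.5] 23.6 0.1927
s 0.2 300 [ 627.3 -253.2] [47.5 40.2] 36.0 0.203[ WARN:0@5.073] global loadsave.cpp:1063 imwrite_ Unsupported depth image for selected encoder is fallbacked to CV_8U.
```

View pics/g4.png

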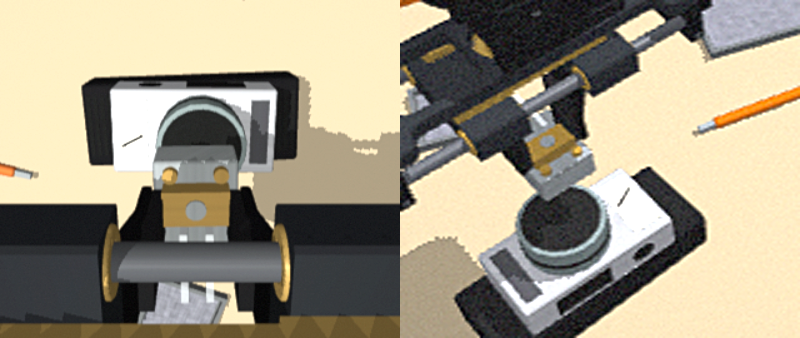

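The wrist view shows the key level in the grip, with the speaker still seated on the meter. Carrying the key to its tray.

>>> {"name": "move_arm", "arguments": {
  "increments": "-19 -3.3 0 0 0 7 255;-19 -3.3 0 0 0 7 255;-19 -3.3 0 0 0 7 255;-19 -3.3 0 0 0 7 255;-19 -3.3 0 0 0 7 255;-19 -3.3 0 0 0 7 255;-19 -3.3 0 0 0 7 255;-19 -3.3 0 0 0 7 255"
}}

```text
time: 9.23
position: [0.4764, -0.2742, 0.1702]
tool_rot: [-2.567, -1.809, 0.002]
ft_force: [0.4, 0.2, -3.2]
grip_width: 0.287
grip_force: 40.0
```

>>> {"name": "move_arm", "arguments": {
  "increments": "-19 -3.3 0 0 0 7 255;-19 -3.3 0 0 0 7 255;-2.5 0 -20 0 0 0 255;0 0 -35 0 0 0 255;0 0 -35 0 0 0 255;0 0 -25 0 0 0 255;0 0 -15 0 0 0 255;0 0 -10 0 0 0 255"
}}

```text
time: 9.9
position: [0.4352, -0.28, 0.0284]
tool_rot: [-2.332, -2.099, 0.004]
ft_force: [0.0, -0.6, -1.5]
grip_width: 0.29
grip_force: 40.0
```

```bash
python3 - <<'E'
from h import *
tool()
i=ctrl.get_image("wrist");s=ctrl.get_image("scene");tool()
for n,im in(("w",i),("s",s)):
  P=cloud(im)
  m=(P[...,2]>.042)&(P[...,2]<.06)&(abs(P[...,0]-.438)<.05)&(abs(P[...,1]+.28)<.05)
  q=P[m];
  if len(q):print(n,len(q),rect(q[:,:2]))
  for r in ctrl.silhouettes("tray_key",im)[:2]:
     p=plane(im,r["region"],.008);print(" tray",r["score"],rect(p))
a=i["frame"][100:480,100:540];b=cv2.resize(s["frame"][220:380,120:280],(380,380))
cv2.imwrite("pics/g5.png",np.clip(np.hstack([a,b])[:,:800,::-1]*1.6,0,255).astype(np.uint8))
E
```

```text
t 9.9 pos [ 435.2 -280.    28.4] ydir -6.0 zdir [-0.005  0.001 -1.   ] w 25.2 F 40.0 [ 0.  -0.6 -1.5] q [-0.12  0.24  0.72  1.99 -0.19  0.99  0.58]
t 10.0 pos [ 435.7 -280.2   29.3] ydir -6.0 zdir [-0.004  0.001 -1.   ] w 25.3 F 40.0 [-0.4 -0.3 -1.5] q [-0.12  0.24  0.72  1.98 -0.19  0.99  0.58]
w 2824 (array([ 435.7, -276.6]), array([43. , 36.4]), -6.1)
 tray 0.86 (array([ 438.6, -271.6]), array([62.8, 57. ]), -5.5)
 tray 0.68 (array([ 455.4, -281.9]), array([72. , 40.2]), 85.4)
 tray 0.59 (array([ 602.3, -241.6]), array([124.9,  82.9]), -76.8)
```

View pics/g5.png

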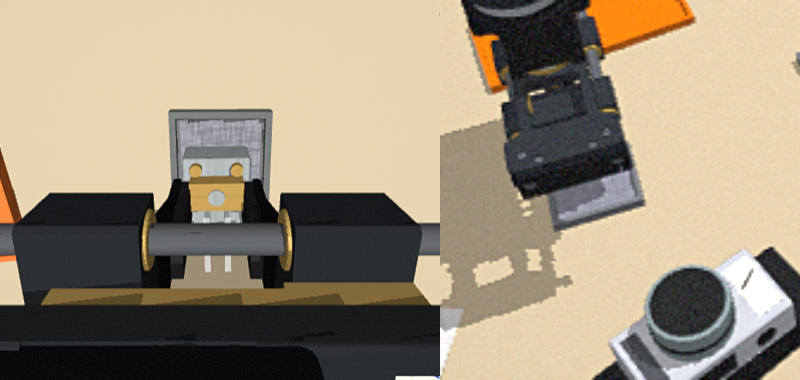

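Key is level over its tray. I'll shift +2.5 mm in x and lower it.

>>> {"name": "move_arm", "arguments": {
  "increments": "2.5 0 -10 0 0 0 255;0 0 -8 0 0 0 255;0 0 -5 0 0 0 255;0 0 -3 0 0 0 255;0 0 -1.5 0 0 0 255;0 0 -1 0 0 0 255;0 0 0 0 0 0 255;0 0 0 0 0 0 255"
}}

```text
time: 10.77
position: [0.4401, -0.2811, 0.0029]
tool_rot: [2.334, 2.102, 0.0]
ft_force: [0.3, 0.6, -1.9]
grip_width: 0.288
grip_force: 40.0
```

>>> {"name": "move_arm", "arguments": {
  "increments": "-1 0 -0.5 0 0 0 255;0 0 -0.5 0 0 0 255;0 0 0 0 0 0 255;0 0 0 0 0 0 255;0 0 0 0 0 0 255;0 0 0 0 0 0 255;0 0 0 0 0 0 255;0 0 0 0 0 0 255"
}}

```text
time: 11.43
position: [0.439, -0.2811, 0.0022]
tool_rot: [2.334, 2.102, 0.0]
ft_force: [-3.5, 0.6, 4.9]
grip_width: 0.287
grip_force: 41.1
```

Touchdown confirmed at 5 N. Opening, rising and heading for the speaker.

>>> {"name": "move_arm", "arguments": {
  "increments": "0 0 0 0 0 0 0;0 0 0 0 0 0 0;0 0 0 0 0 0 0;0 0 0 0 0 0 0;0 0 0 0 0 0 0;0 0 0 0 0 0 0;0 0 10 0 0 0 0;0 0 25 0 0 0 0"
}}

```text
time: 12.1
position: [0.4363, -0.2797, 0.0348]
tool_rot: [-2.33, -2.099, 0.006]
ft_force: [-0.4, 0.5, 1.0]
grip_width: 0.813
grip_force: 0.0
```

>>> {"name": "move_arm", "arguments": {
  "increments": "0 0 40 0 0 0 0;0 0 40 0 0 0 0;24 4 15 0 0 0 0;34 6 10 0 0 0 0;38 6 0 0 0 0 0;38 6 0 0 0 0 0;34 5 0 0 0 0 0;23.5 3 0 0 0 0 0"
}}

```text
time: 12.77
position: [0.6339, -0.2487, 0.1419]
tool_rot: [2.331, 2.106, 0.002]
ft_force: [0.1, 1.1, -0.7]
grip_width: 1.001
grip_force: 0.0
```

```bash
python3 - <<'E'
from h import *
tool()
i=ctrl.get_image("wrist");s=ctrl.get_image("scene");tool()
P=cloud(s);q=P[(P[...,2]>.02)&(P[...,2]<.031)&(abs(P[...,0]-.438)<.05)&(abs(P[...,1]+.28)<.05)]
print("key top",rect(q[:,:2]),np.median(q[:,2]),np.percentile(q[:,2],[2,98]))
P=cloud(i)
for lo,hi in((.06,.08),(.095,.108)):
    q=P[(P[...,2]>lo)&(P[...,2]<hi)&(P[...,0]>.55)&(P[...,0]<.72)&(abs(P[...,1]+.247)<.1)]
    print(lo,len(q),*rect(q[:,:2]),cv2.minEnclosingCircle((q[:,:2]*1e3).astype(np.float32)))
a=cv2.resize(s["frame"][230:430,120:320],(380,380));b=i["frame"][100:480,120:520]
cv2.imwrite("pics/g6.png",np.clip(np.hstack([a,b])[:,:800,::-1]*1.6,0,255).astype(np.uint8))
E
```

```text
t 12.77 pos [ 633.9 -248.7  141.9] ydir -5.8 zdir [ 0.001  0.    -1.   ] w 87.1 F 0.0 [ 0.1  1.1 -0.7] q [-0.15  0.47  0.66  1.46 -0.3   1.3   0.44]
t 12.87 pos [ 634.4 -248.   141.1] ydir -5.7 zdir [ 0. -0. -1.] w 86.9 F 0.0 [-0.5 -0.6  0.2] q [-0.15  0.48  0.66  1.46 -0.3   1.3   0.44]
key top (array([ 444. , -296.3]), array([35.7, 34.3]), -79.9) 0.02522098845833054 [0.02098699 0.03081363]
0.06 5773 [ 629.4 -246.3] [110.   58.7] -76.2 ((629.1910400390625, -246.16213989257812), 61.069576263427734)
0.095 4955 [ 628.3 -251.3] [55.2 54.9] -73.1 ((628.28173828125, -251.5511932373047), 27.958724975585938)
```

View pics/g6.png

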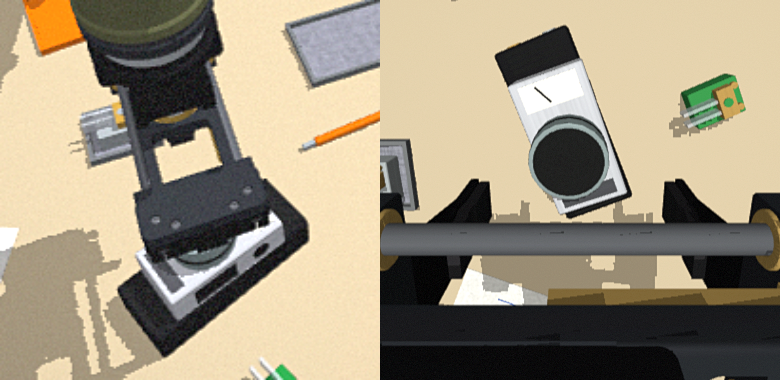

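Speaker centre is measured at (629,-251) mm, and the key appears seated in its tray (full check later). Gripping the speaker.

>>> {"name": "move_arm", "arguments": {
  "increments": "-5.4 -3.4 -30 0 0 0 0;0 0 -25 0 0 0 0;0 0 -15 0 0 0 0;0 0 -8 0 0 0 0;0 0 -3 0 0 0 0;0 0 0 0 0 0 100;0 0 0 0 0 0 160;0 0 0 0 0 0 160",
  "grip_force": 30
}}

```text
time: 13.53
position: [0.626, -0.2549, 0.0625]
tool_rot: [2.333, 2.101, 0.002]
ft_force: [-1.0, 0.3, 0.2]
grip_width: 0.852
grip_force: 0.0
```

>>> {"name": "move_arm", "arguments": {
  "increments": "0 0 0 0 0 0 200;0 0 0 0 0 0 200;0 0 0 0 0 0 200;0 0 0 0 0 0 200;0 0 2 0 0 0 200;0 0 8 0 0 0 200;0 0 20 0 0 0 200;0 0 20 0 0 0 200"
}}

```text
time: 14.2
position: [0.6237, -0.2539, 0.1102]
tool_rot: [-2.332, -2.1, 0.003]
ft_force: [1.0, -0.1, -1.1]
grip_width: 0.639
grip_force: 30.0
```

>>> {"name": "move_arm", "arguments": {
  "increments": "0 20 0 0 0 0 200;1 38 0 0 0 0 200;1 38 0 0 0 0 200;1 38 0 0 0 0 200;1 38 0 0 0 0 200;1 38 0 0 0 0 200;1 33 0 0 0 0 200;1 20 -10 0 0 0 200"
}}

```text
time: 14.87
position: [0.6331, 0.0146, 0.1026]
tool_rot: [-2.328, -2.108, -0.006]
ft_force: [0.4, 0.8, -0.8]
grip_width: 0.634
grip_force: 30.0
```

>>> {"name": "move_arm", "arguments": {
  "increments": "0 0 -30 0 0 0 200;0 0 -25 0 0 0 200;0 0 -15 0 0 0 200;0 0 -5 0 0 0 200;0 0 0 0 0 0 200;0 0 0 0 0 0 200;0 0 0 0 0 0 200;0 0 0 0 0 0 200"
}}

```text
time: 15.53
position: [0.6333, 0.0084, 0.0274]
tool_rot: [2.334, 2.101, 0.003]
ft_force: [0.6, 0.7, -1.5]
grip_width: 0.632
grip_force: 30.0
```

```bash
python3 - <<'E'
from h import *
tool()
i=ctrl.get_image("wrist");tool()
P=cloud(i);q=P[(P[...,2]>.052)&(P[...,2]<.064)&(abs(P[...,0]-.63)<.05)&(abs(P[...,1]-.012)<.05)]
print("spk",len(q),rect(q[:,:2]),cv2.minEnclosingCircle((q[:,:2]*1e3).astype(np.float32)),np.median(q[:,2]))
z=P[...,2];h=np.histogram(q[:,1],10);print(h)
for r in ctrl.silhouettes("tray_speaker",i)[:2]:
     p=plane(i,r["region"],.008);print(" tray",r["score"],rect(p),np.round([p.min(0),p.max(0)],4))
s=ctrl.get_image("scene")
a=cv2.resize(s["frame"][200:400,280:480],(380,380));b=i["frame"][100:480,120:520]
cv2.imwrite("pics/g7.png",np.clip(np.hstack([a,b])[:,:800,::-1]*1.6,0,255).astype(np.uint8))
E
```

```text
t 15.53 pos [633.3   8.4  27.4] ydir -6.0 zdir [ 0.003  0.    -1.   ] w 55.0 F 30.0 [ 0.6  0.7 -1.5] q [-0.51  0.46  0.57  1.7  -0.28  1.06  0.05]
t 15.58 pos [633.1   8.5  27.2] ydir -6.0 zdir [ 0.002  0.    -1.   ] w 54.9 F 30.0 [-0.6 -0.7 -1.2] q [-0.51  0.46  0.57  1.7  -0.28  1.06  0.05]
spk 1286 (array([634.4,  19.7]), array([73.2, 40.3]), -6.6) ((634.3199462890625, 18.653011322021484), 36.60383224487305) 0.057778637449453676
(array([  9,   6,   5,  12, 209, 181, 102,  94, 180, 488]), array([-0.00347722,  0.00085794,  0.00519311,  0.00952828,  0.01386345,
        0.01819862,  0.02253379,  0.02686896,  0.03120413,  0.0355393 ,
        0.03987446]))
 tray 0.79 (array([633.1,  27.3]), array([83. , 55.4]), -5.0) [[ 0.5901 -0.0036]
 [ 0.6734  0.0555]]
```

View pics/g7.png

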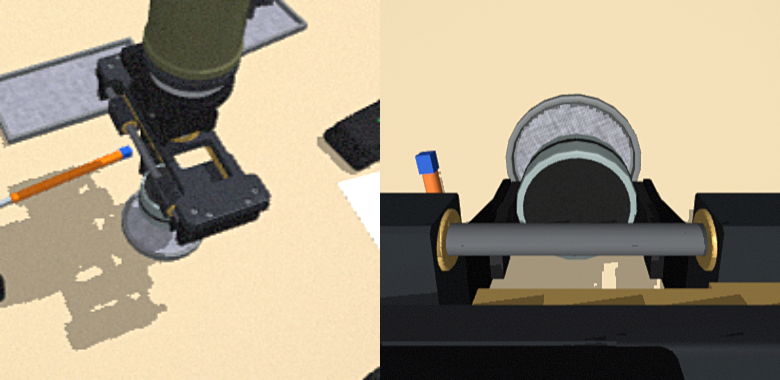

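>>> {"name": "move_arm", "arguments": {
  "increments": "-1 1 -12 0 0 0 200;0 0 -10 0 0 0 200;0 0 -5 0 0 0 200;0 0 -4 0 0 0 200;0 0 -2 0 0 0 200;0 0 0 0 0 0 200;0 0 0 0 0 0 200;0 0 0 0 0 0 200"
}}

```text
time: 16.35
position: [0.6312, 0.0094, -0.0074]
tool_rot: [2.334, 2.102, -0.0]
ft_force: [0.4, 0.6, -1.6]
grip_width: 0.634
grip_force: 30.0
```

>>> {"name": "move_arm", "arguments": {
  "increments": "0 0 -0.7 0 0 0 200;0 0 0 0 0 0 200;0 0 -0.7 0 0 0 200;0 0 0 0 0 0 200;0 0 0 0 0 0 200;0 0 0 0 0 0 200;0 0 0 0 0 0 200;0 0 0 0 0 0 200"
}}

```text
time: 17.02
position: [0.6311, 0.0095, -0.0075]
tool_rot: [-2.334, -2.102, -0.0]
ft_force: [-3.5, -0.2, 7.6]
grip_width: 0.638
grip_force: 30.0
```

Speaker is down (7.6 N). Releasing and going for the meter.

>>> {"name": "move_arm", "arguments": {
  "increments": "0 0 0 0 0 0 0;0 0 0 0 0 0 0;0 0 0 0 0 0 0;0 0 0 0 0 0 0;0 0 15 0 0 0 0;0 0 35 0 0 0 0;0 0 40 0 0 0 0;0 -20 30 0 0 2.5 0"
}}

```text
time: 17.68
position: [0.6321, -0.005, 0.1134]
tool_rot: [-2.28, -2.16, -0.005]
ft_force: [2.1, 1.5, -0.3]
grip_width: 0.994
grip_force: 0.0
```

>>> {"name": "move_arm", "arguments": {
  "increments": "0 -38 5 0 0 2.5 0;0 -38 0 0 0 2.5 0;0 -38 0 0 0 2.5 0;0 -38 0 0 0 2.5 0;0 -38 0 0 0 2.5 0;0 -30 0 0 0 2.5 0;0 -16 0 0 0 2.5 0;0 0 0 0 0 0 0"
}}

```text
time: 18.35
position: [0.6291, -0.2534, 0.1164]
tool_rot: [1.94, 2.468, -0.006]
ft_force: [-0.9, -0.4, -0.4]
grip_width: 1.001
grip_force: 0.0
```

```bash
python3 - <<'E'
from h import *
i=ctrl.get_image("wrist");s=ctrl.get_image("scene");tool()
P=cloud(s);q=P[(P[...,2]>.026)&(P[...,2]<.04)&(abs(P[...,0]-.63)<.06)&(abs(P[...,1]-.012)<.06)]
print("spk",len(q),cv2.minEnclosingCircle((q[:,:2]*1e3).astype(np.float32)),np.percentile(q[:,2],[5,50,95]))
P=cloud(i)
for lo,hi in((.03,.045),(.06,.08)):
    q=P[(P[...,2]>lo)&(P[...,2]<hi)&(P[...,0]>.52)&(P[...,0]<.74)&(abs(P[...,1]+.247)<.1)]
    print(lo,len(q),*rect(q[:,:2]))
tool()
E
```

```text
t 18.45 pos [ 630.8 -247.   116. ] ydir 13.9 zdir [-0.  0. -1.] w 86.8 F 0.0 [0.4 1.4 0.6] q [-0.11  0.48  0.61  1.5  -0.28  1.25  0.77]
spk 646 ((631.4938354492188, 12.620981216430664), 28.830541610717773) [0.02937203 0.03292929 0.03486235]
0.03 4192 [ 664.3 -234.1] [159.9 143.5] -73.8
0.06 13042 [ 629.3 -246.3] [110.1  58.9] -76.2
t 18.45 pos [ 630.8 -247.   116. ] ydir 13.9 zdir [-0.  0. -1.] w 86.8 F 0.0 [0.4 1.4 0.6] q [-0.11  0.48  0.61  1.5  -0.28  1.25  0.77]
```

>>> {"name": "move_arm", "arguments": {
  "increments": "-1 0.5 -30 0 0 0 0;0 0 -30 0 0 0 0;0 0 -18 0 0 0 0;0 0 -8 0 0 0 0;0 0 -4 0 0 0 0;0 0 0 0 0 0 60;0 0 0 0 0 0 150;0 0 0 0 0 0 150",
  "grip_force": 40
}}

```text
time: 19.12
position: [0.6314, -0.2461, 0.0281]
tool_rot: [1.932, 2.474, 0.002]
ft_force: [-0.0, -0.3, 0.6]
grip_width: 0.857
grip_force: 0.0
```

>>> {"name": "move_arm", "arguments": {
  "increments": "0 0 0 0 0 0 200;0 0 0 0 0 0 200;0 0 0 0 0 0 200;0 0 0 0 0 0 200;0 0 2 0 0 0 200;0 0 8 0 0 0 200;0 0 20 0 0 0 200;0 0 30 0 0 0 200"
}}

```text
time: 19.78
position: [0.6275, -0.2444, 0.0835]
tool_rot: [-1.929, -2.471, 0.004]
ft_force: [0.2, -0.1, -3.2]
grip_width: 0.665
grip_force: 40.0
```

>>> {"name": "move_arm", "arguments": {
  "increments": "-6 16 8 0 0 -0.8 200;-14 35 4 0 0 -0.8 200;-14 35 0 0 0 -0.8 200;-14 35 0 0 0 -0.8 200;-14 35 0 0 0 -0.8 200;-14 35 0 0 0 -0.8 200;-14 35 0 0 0 -0.8 200;-14 35 0 0 0 -0.8 200"
}}

```text
time: 20.45
position: [0.5249, 0.0167, 0.0985]
tool_rot: [-2.07, -2.363, -0.001]
ft_force: [0.5, 1.0, -3.4]
grip_width: 0.662
grip_force: 40.0
```

>>> {"name": "move_arm", "arguments": {
  "increments": "-14 35 0 0 0 -0.8 200;-14 35 0 0 0 -0.8 200;-14 35 0 0 0 -0.8 200;-14 35 0 0 0 -0.8 200;-14 35 0 0 0 -0.8 200;-14 35 -10 0 0 -0.8 200;-10 25 -20 0 0 -0.8 200;-4 10 -20 0 0 -0.4 200"
}}

```text
time: 21.12
position: [0.4261, 0.2659, 0.0488]
tool_rot: [-2.182, -2.257, -0.006]
ft_force: [-0.2, 0.1, -2.7]
grip_width: 0.665
grip_force: 40.0
```

>>> {"name": "move_arm", "arguments": {
  "increments": "0 0 -10 0 0 0 200;0 0 -5 0 0 0 200;0 0 0 0 0 0 200;0 0 0 0 0 0 200;0 0 0 0 0 0 200;0 0 0 0 0 0 200;0 0 0 0 0 0 200;0 0 0 0 0 0 200"
}}

```text
time: 21.78
position: [0.4286, 0.26, 0.034]
tool_rot: [2.191, 2.252, 0.002]
ft_force: [-0.5, -0.8, -3.0]
grip_width: 0.665
grip_force: 40.0
```

```bash
python3 - <<'E'
from h import *
i=ctrl.get_image("wrist");tool();P=cloud(i);T=ctrl.get_state()["position"]
m=(P[...,2]>T[2]+.035)&(P[...,2]<T[2]+.055)&(abs(P[...,0]-T[0])<.1)&(abs(P[...,1]-T[1])<.1)
q=P[m];print("meter",len(q),rect(q[:,:2]),np.round(q.max(0),4))
for r in ctrl.silhouettes("tray_meter",i)[:2]:
     p=plane(i,r["region"],.008);print(" tray",r["score"],rect(p),np.round([p.min(0),p.max(0)],4))
b=i["frame"]
cv2.imwrite("pics/g8.png",np.clip(b[:,:,::-1]*1.6,0,255).astype(np.uint8))
E
```

```text
t 21.83 pos [428.4 260.1  33.8] ydir 1.6 zdir [ 0.001  0.001 -1.   ] w 57.6 F 40.0 [-1.  -0.4 -3.2] q [-0.89  0.16  0.32  2.01 -0.06  0.98 -0.52]
meter 22758 (array([428.3, 268.9]), array([93.3, 79.9]), -87.7) [0.4682 0.316  0.0888]
 tray 0.88 (array([432.4, 246.2]), array([138.8,  86.3]), -88.1) [[0.387  0.1781]
 [0.4777 0.3166]]
```

View pics/g8.png

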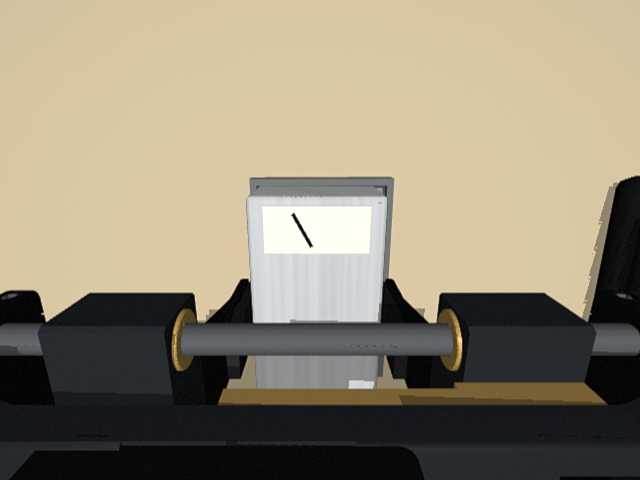

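The wrist view shows the meter (248–385) 15 mm too far in y and 4 mm low in x relative to its tray. Correcting that while lowering.

>>> {"name": "move_arm", "arguments": {
  "increments": "2.2 -7.5 0 0 0 0 200;2.2 -7.5 0 0 0 0 200;0 0 -12 0 0 0 200;0 0 -12 0 0 0 200;0 0 -8 0 0 0 200;0 0 -4 0 0 0 200;0 0 -2 0 0 0 200;0 0 -1 0 0 0 200"
}}

```text
time: 22.55
position: [0.4326, 0.2449, -0.0058]
tool_rot: [2.19, 2.252, -0.0]
ft_force: [0.1, 0.0, -2.2]
grip_width: 0.66
grip_force: 40.0
```

>>> {"name": "move_arm", "arguments": {
  "increments": "0 0 0 0 0 0 200;0 0 0 0 0 0 200;0 0 -0.7 0 0 0 200;0 0 0 0 0 0 200;0 0 0 0 0 0 200;0 0 -0.7 0 0 0 200;0 0 0 0 0 0 200;0 0 0 0 0 0 200"
}}

```text
time: 23.22
position: [0.4325, 0.2451, -0.007]
tool_rot: [2.19, 2.252, -0.0]
ft_force: [-0.1, 0.6, -3.0]
grip_width: 0.659
grip_force: 40.0
```

>>> {"name": "move_arm", "arguments": {
  "increments": "0 0 -0.8 0 0 0 200;0 0 0 0 0 0 200;0 0 -0.7 0 0 0 200;0 0 0 0 0 0 200;0 0 -0.5 0 0 0 200;0 0 0 0 0 0 200;0 0 0 0 0 0 200;0 0 0 0 0 0 200"
}}

```text
time: 23.88
position: [0.4326, 0.2452, -0.0078]
tool_rot: [-2.19, -2.252, -0.0]
ft_force: [-4.0, -2.9, 9.1]
grip_width: 0.662
grip_force: 40.0
```

>>> {"name": "move_arm", "arguments": {
  "increments": "0 0 0 0 0 0 0;0 0 0 0 0 0 0;0 0 0 0 0 0 0;0 0 0 0 0 0 0;0 0 15 0 0 0 0;0 0 35 0 0 0 0;0 0 40 0 0 0 0;6 -15 10 0 0 0.9 0"
}}

```text
time: 24.55
position: [0.4405, 0.2348, 0.0964]
tool_rot: [2.167, 2.274, 0.014]
ft_force: [1.2, 1.4, 0.9]
grip_width: 0.995
grip_force: 0.0
```

>>> {"name": "move_arm", "arguments": {
  "increments": "13.5 -34 0 0 0 0.9 0;13.5 -34 0 0 0 0.9 0;13.5 -34 0 0 0 0.9 0;13.5 -34 0 0 0 0.9 0;13.5 -34 0 0 0 0.9 0;13.5 -34 0 0 0 0.9 0;13.5 -34 0 0 0 0.9 0;13.5 -34 0 0 0 0.9 0"
}}

```text
time: 25.22
position: [0.547, -0.0435, 0.0911]
tool_rot: [2.024, 2.402, 0.001]
ft_force: [1.4, 0.3, -0.1]
grip_width: 1.002
grip_force: 0.0
```

>>> {"name": "move_arm", "arguments": {
  "increments": "13.5 -34 0 0 0 0.9 0;13.5 -34 0 0 0 0.9 0;13.5 -34 0 0 0 0.9 0;13.5 -34 0 0 0 0.9 0;13.5 -34 0 0 0 0.9 0;10 -26 0 0 0 0.9 0;2.5 -6 0 0 0 0.9 0;0 0 0 0 0 0 0"
}}

```text
time: 25.88
position: [0.6259, -0.2473, 0.0904]
tool_rot: [1.895, 2.505, -0.003]
ft_force: [0.4, 1.0, -0.0]
grip_width: 1.003
grip_force: 0.0
```

```bash
python3 - <<'E'
from h import *
i=ctrl.get_image("wrist");t=ctrl.get_image("top");ctrl.get_image("wrist");ctrl.get_image("wrist");tool()
P=cloud(t);q=P[(P[...,2]>.025)&(P[...,2]<.045)&(abs(P[...,0]-.433)<.07)&(abs(P[...,1]-.246)<.09)]
print("meter",len(q),rect(q[:,:2]),np.percentile(q[:,2],[5,50,95]))
P=cloud(i)
q=P[(P[...,2]>.025)&(P[...,2]<.045)&(P[...,0]>.52)&(P[...,0]<.74)&(abs(P[...,1]+.247)<.1)]
print("batt",len(q),*rect(q[:,:2]),np.median(q[:,2]))
E
```

```text
t 26.08 pos [ 626.7 -241.2   90.7] ydir 16.1 zdir [-0.     0.002 -1.   ] w 87.4 F 0.0 [-0.9  0.6  0.2] q [-0.13  0.49  0.62  1.54 -0.3   1.21  0.82]
meter 1847 (array([433.3, 244.7]), array([111.3,  58.7]), -88.0) [0.0344239  0.03822289 0.04177464]
batt 17737 [ 661.2 -223.8] [143.6 140.5] 16.1 0.03782262088059088
```

>>> {"name": "move_arm", "arguments": {
  "increments": "0.3 -3 -30 0 0 0 0;0 0 -35 0 0 0 0;0 0 -22 0 0 0 0;0 0 -10 0 0 0 0;0 0 -5 0 0 0 0;0 0 0 0 0 0 60;0 0 0 0 0 0 120;0 0 0 0 0 0 120",
  "grip_force": 50
}}

```text
time: 26.75
position: [0.6283, -0.2473, -0.009]
tool_rot: [1.888, 2.507, 0.002]
ft_force: [0.2, -1.0, -0.4]
grip_width: 0.852
grip_force: 0.0
```

>>> {"name": "move_arm", "arguments": {
  "increments": "0 0 0 0 0 0 180;0 0 0 0 0 0 180;0 0 0 0 0 0 180;0 0 0 0 0 0 180;0 0 2 0 0 0 180;0 0 8 0 0 0 180;0 0 15 0 0 0 180;0 0 25 0 0 0 180"
}}

```text
time: 27.42
position: [0.6241, -0.2455, 0.0365]
tool_rot: [-1.886, -2.504, 0.004]
ft_force: [-0.6, -0.0, -6.3]
grip_width: 0.732
grip_force: 50.0
```

>>> {"name": "move_arm", "arguments": {
  "increments": "-10 13 15 0 0 -2 180;-20 27 10 0 0 -2 180;-23 31 0 0 0 -2 180;-23 31 0 0 0 -2 180;-23 31 0 0 0 -2 180;-23 31 0 0 0 -2 180;-23 31 0 0 0 -2 180;-20 28 0 0 0 -2 180"
}}

```text
time: 28.08
position: [0.4597, -0.0223, 0.0643]
tool_rot: [-2.222, -2.219, -0.001]
ft_force: [0.1, 0.8, -6.3]
grip_width: 0.736
grip_force: 50.0
```

>>> {"name": "move_arm", "arguments": {
  "increments": "-15 22 0 0 0 -2 180;-8 12 0 0 0 -2 180;-3 3 0 0 0 0 180;0 0 -15 0 0 0 180;0 0 -10 0 0 0 180;0 0 0 0 0 0 180;0 0 0 0 0 0 180;0 0 0 0 0 0 180"
}}

```text
time: 28.75
position: [0.4363, 0.0123, 0.0393]
tool_rot: [2.298, 2.141, -0.0]
ft_force: [0.4, 0.0, -6.1]
grip_width: 0.73
grip_force: 50.0
```

```bash
python3 - <<'E'
from h import *
i=ctrl.get_image("wrist");t=ctrl.get_image("top");tool();P=cloud(i);T=ctrl.get_state()["position"]
z=T[2]+.049
m=(abs(P[...,2]-z)<.006)&(abs(P[...,0]-T[0])<.034)&(P[...,1]>T[1])&(P[...,1]<T[1]+.12)
q=P[m];print("batt",len(q),rect(q[:,:2]),np.round([q.min(0),q.max(0)],4))
for r in ctrl.silhouettes("tray_battery",i)[:2]:
     p=plane(i,r["region"],.008);print(" tray",r["score"],rect(p),np.round([p.min(0),p.max(0)],4))
cv2.imwrite("pics/g9.png",np.clip(i["frame"][:,:,::-1]*1.6,0,255).astype(np.uint8))
E
```

```text
t 28.85 pos [436.5  12.6  39.5] ydir -4.0 zdir [ 0.001 -0.    -1.   ] w 63.7 F 50.0 [ 0.2 -0.2 -5.4] q [-0.66  0.    0.58  2.16 -0.    0.98 -0.15]
batt 30276 (array([436.6,  54.3]), array([83.4, 67.9]), 89.9) [[0.4026 0.0126 0.0826]
 [0.4705 0.096  0.0943]]
 tray 0.61 (array([441.4, 102.1]), array([92.3,  9.8]), -4.0) [[0.3953 0.094 ]
 [0.4876 0.1101]]
```

View pics/g9.png

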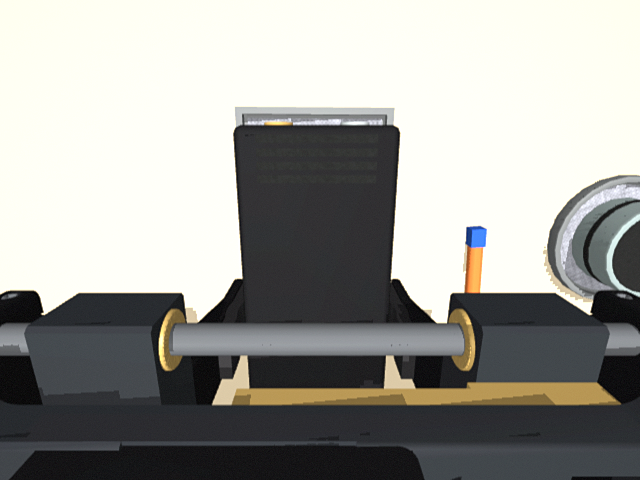

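Battery (235–398) is centred over its tray to within 1–2 mm. Lowering it.

>>> {"name": "move_arm", "arguments": {
  "increments": "-1 -1 -14 0 0 0 180;0 0 -14 0 0 0 180;0 0 -9 0 0 0 180;0 0 -5 0 0 0 180;0 0 -3 0 0 0 180;0 0 -1 0 0 0 180;0 0 0 0 0 0 180;0 0 0 0 0 0 180"
}}

```text
time: 29.57
position: [0.4356, 0.0122, -0.0065]
tool_rot: [2.297, 2.142, 0.002]
ft_force: [-0.1, 0.1, -4.9]
grip_width: 0.734
grip_force: 50.0
```

>>> {"name": "move_arm", "arguments": {
  "increments": "0 0 -0.7 0 0 0 180;0 0 0 0 0 0 180;0 0 -0.7 0 0 0 180;0 0 0 0 0 0 180;0 0 -0.5 0 0 0 180;0 0 0 0 0 0 180;0 0 0 0 0 0 180;0 0 0 0 0 0 180"
}}

```text
time: 30.23
position: [0.4356, 0.0122, -0.0066]
tool_rot: [-2.297, -2.142, -0.002]
ft_force: [-8.9, -1.4, 18.5]
grip_width: 0.731
grip_force: 50.0
```

>>> {"name": "move_arm", "arguments": {
  "increments": "0 0 1 0 0 0 180;0 0 0.5 0 0 0 0;0 0 0 0 0 0 0;0 0 0 0 0 0 0;0 0 0 0 0 0 0;0 0 15 0 0 0 0;0 0 30 0 0 0 0;0 0 40 0 0 0 0"
}}

```text
time: 30.9
position: [0.4323, 0.0115, 0.0763]
tool_rot: [-2.296, -2.141, 0.009]
ft_force: [0.3, 0.1, 0.4]
grip_width: 0.993
grip_force: 0.0
```

>>> {"name": "move_arm", "arguments": {
  "increments": "0 0 40 0 0 0 0;0 20 20 0 0 0 0;0 35 0 0 0 0 0;0 40 0 0 0 0 0;0 40 0 0 0 0 0;0 40 0 0 0 0 0;0 40 0 0 0 0 0;0 40 0 0 0 0 0"
}}

```text
time: 31.57
position: [0.4346, 0.2693, 0.1376]
tool_rot: [-2.297, -2.143, -0.001]
ft_force: [0.6, 0.0, 0.7]
grip_width: 0.999
grip_force: 0.0
```

```bash
python3 - <<'E'
from h import *
tool();s=ctrl.get_image("scene");t=ctrl.get_image("top")
for n,im in(("s",s),("t",t)):
  P=cloud(im)
  for k,c,lo,hi,r in(("batt",(.435,.013),.03,.05,.11),("meter",(.433,.246),.028,.045,.08),("spk",(.632,.012),.026,.042,.06),("key",(.438,-.28),.02,.03,.05),("keytop",(.438,-.28),.031,.045,.05)):
    q=P[(P[...,2]>lo)&(P[...,2]<hi)&(abs(P[...,0]-c[0])<min(r,.07))&(abs(P[...,1]-c[1])<r)]
    if len(q)>5:print(n,k,len(q),rect(q[:,:2]),np.percentile(q[:,2],[5,50,95]).round(4))
cv2.imwrite("pics/f.png",cv2.resize(np.clip(s["frame"][150:400,120:460,::-1]*1.4,0,255).astype(np.uint8),(800,588)))
E
```

```text
t 31.57 pos [434.6 269.3 137.6] ydir -4.0 zdir [ 0.     0.001 -1.   ] w 86.9 F 0.0 [0.6 0.  0.7] q [-0.9   0.06  0.31  1.88 -0.02  1.2  -0.66]
s batt 1925 (array([436.9,  15.1]), array([160.5,  68.2]), 85.4) [0.0339 0.0404 0.0426]
s meter 963 (array([434.1, 245.3]), array([113.3,  61.6]), -89.7) [0.0304 0.0363 0.0388]
s spk 645 (array([632.4,  12.5]), array([55.6, 54.5]), -2.0) [0.0291 0.0327 0.0348]
s key 226 (array([ 440.7, -286.8]), array([55. , 34.2]), 84.7) [0.0214 0.025  0.0295]
s keytop 217 (array([ 440.1, -291.1]), array([46.2, 28.1]), 86.3) [0.0316 0.035  0.0383]
t batt 2920 (array([436.6,  15.3]), array([161.3,  64.4]), 86.1) [0.0388 0.0422 0.0455]
t meter 1833 (array([433.5, 245.4]), array([111.2,  58.8]), -88.2) [0.0347 0.0382 0.0415]
t spk 659 (array([631.6,  12.7]), array([54.6, 54.4]), 38.5) [0.0307 0.0345 0.0379]
t key 265 (array([ 439.3, -286.4]), array([55.6, 34. ]), 84.9) [0.0226 0.026  0.0291]
t keytop 181 (array([ 439.3, -287.5]), array([54.5, 24.8]), 88.5) [0.0318 0.0368 0.0413]
```

View pics/f.png

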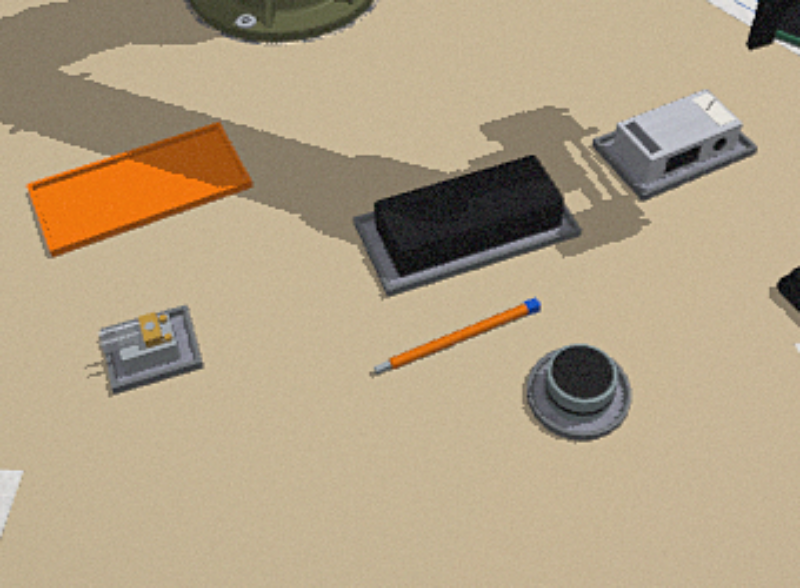

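The picture shows all four units upright in their trays, with the mouse, pen and decoys untouched, and heights agree with lying flat. Handing in.

```bash
python3 -c "
from bench import ctrl
print(ctrl.close_job())"
```

```text
the job is handed in; nothing more can be done
None
```

The job is handed in: the key, speaker, meter and battery each lie flat in their own trays, and the mouse, pen and look-alikes were not touched. The one slip was a first grasp that closed on the key's blades; I opened and regrasped with no visible harm to it.

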